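# Make up two reagent kits for the analyser

## Robot

A 7-joint arm with a two-finger parallel gripper is mounted at the origin on the work surface. World frame = base frame: x ahead of the robot, y to its left, z up, the work surface at z = 0. Lengths are in mm, angles in rad, forces in N, time in s.
With the tool pointing down it reaches from about 400 to 875 mm from the base axis. Payload 6.5 kg.
Tool frame: the origin (TCP) lies where the fingers leave the gripper's body, on its centre line; the fingertips stand 64 mm ahead of it and the grasp point (between the pads) lies 45 mm ahead of it (bot.pinch_z is the z of the grasp point in the tool frame, in mm); z points along the fingers, y is the line along which they close (so a half turn about z gives the same grasp; the last joint's range is limited). The gripper opens to 88 mm and grips with 3 to 60 N. Pads are 18 mm wide; open, the fingers measure 123 mm over their backs; the gripper's body (75 mm by 187 mm) begins 45 mm behind the grasp point.
Start: joints at [1.074, 0.536, -0.004, 1.538, 0.003, 1.067, -0.071], TCP at [271.435, -590.604, 302.716] pointing down, gripper open.
Joint ranges: [-2.7, 2.7], [-0.37, 2.16], [-1.27, 1.26], [0.24, 2.4], [-1.31, 4.45], [0.19, 1.91], [-2.76, 2.76]. Speed limits (rad/s): [2.39, 2.39, 3.14, 3.14, 3.14, 3.14, 3.14].

## Interface

Orientations are given as a rotation vector (axis times angle).
In Python, from station import bot gives the robot as it stands. The module is installed in compiled form; this text tells all that it offers.
- The arm moves only by the tool arm_command, never from a script. Its argument "rows" is a list of rows, each a list of 6 numbers: the shift along the world's x, y, z in cm, then the turn, a rotation vector about the world's x, y, z in degrees. In form: [[x, y, z, ax, ay, az], ...]. A call has 1 to 10 rows; each row shifts and turns the commanded pose from where the row before left it; what a row does not reach is not made up. A row lasts 1/10 s, in which the tool goes at most 50 mm and 8.59 degrees, less where a joint would pass 70% of its speed; a pose out of reach is approached as far as the arm can. A call is refused whole if a number of a shift passes 5 or a number of a turn 8.59, either way. A call with a gripper value outside its range is refused whole. "claw" is the opening, from 0 (shut) to 1 (fully open), set as the call begins (left out, the last holds). The fingers move at their own pace and stop on an object; "grip_force" is the grip in N (left out, the last holds). Time passes only in rows, so rows that do not move let the fingers close. It gives the time, the measured TCP pose, the force, the opening and the grip force at its end, in the units of the state.
- bot.read_state(): the state, without advancing time (a new reading comes with each control period).
- bot.capture(name): name is "scene" or "top"; returns a dict with "pixels" (420x560x3 uint8, red, green, blue), "vfov" (degrees; the focal length in pixels is half the picture's height over the tangent of half this angle, whatever the lens; pixels are square), "cx", "cy" (the principal point, pixels), "R" (3x3) and "t" (3): a world point X has camera coordinates R X + t. Camera axes: x right, y down, z forward; pixel columns grow to the right and rows downward; lengths in mm; the calibration is good to about 2 mm. A picture is of the moment at which its call begins. There is no depth.
- bot.hand_in(): hands the job in; it is judged then, once.
The state is a dict: "t": time; "joints": joint angles; "joint_velocities": joint speeds; "effort": joint torques, N m; "ee_pos": TCP position; "tcp_rot": TCP orientation; "force": force on the tool from outside, world axes, zero at the start; "torque": the same for the moment, N m; "finger_gap": opening from 0.0 (shut) to 1.0 (fully open); "grip_force": force on a finger pad.
Only numpy, scipy, OpenCV 4.12 (cv2) and the standard library are available. Lean on these libraries where they do the work, as an engineer would, in place of code of your own. Each camera call takes 0.05 s, during which the arm holds its last target. There are 200 camera calls.

## Task

Make up the two reagent kits for the next analyser runs, one thing upright on the floor of each tray compartment. In the long three-compartment tray put the square bottle in the compartment next to the finger tab, the little vial in the middle and the squat jar at the far end from the tab; in the short two-compartment tray put the round bottle next to the tab and the oblong cuvette box in the other compartment. Leave the beaker, the flat dish and the bench timer where they stand.

Things in the scene. Friction and masses are not known exactly. Their poses are not given: they have to be found in the camera images.
- round_bottle: Round white plastic bottle with a narrower round grey cap, standing on the bench: body 36 mm in diameter and straight up to 42 mm, cap 25 mm in diameter, 62 mm tall in all; about 60 g. Origin: centre of the underside, z up.
- square_bottle: Square-bodied white plastic bottle with a round grey cap, standing on the bench: body 40 x 40 mm and 40 mm high, cap 28 mm in diameter, 56 mm tall in all; about 80 g. x and y are square to the body's sides. Origin: centre of the underside, z up.
- jar: Squat round white jar with a wide grey lid, standing on the bench: body 52 mm, lid 54 mm in diameter (lid from 26 mm up), 40 mm tall; about 90 g. Origin: centre of the underside, z up.
- vial: Small slim round white vial with a grey cap, standing on the bench: body 24 mm, cap 26 mm in diameter (cap from 34 mm up), 46 mm tall; about 30 g. Origin: centre of the underside, z up.
- cuvette_box: Oblong closed white box with a grey lid band, standing on the bench: 52 mm along x, 30 mm along y, 38 mm tall; about 60 g. Origin: centre of the underside, z up.
- long_tray: The long tray. Grey, open, fixed to the bench, 244 x 84 mm; floor 4 mm thick; walls and dividers 4 mm thick, tops 16 mm above the bench. Three compartments in a row, each 76 x 76 mm inside. Flat finger tab (24 x 34 mm) at one end, top 14 mm up. Origin: centre of underside; x along the length, tab at the -x end, z up. Compartment centres at x = -80 (by the tab), 0, +80 (far end) mm, y = 0.
- short_tray: The short tray. Grey, open, fixed to the bench, 164 x 84 mm; floor 4 mm thick; walls and dividers 4 mm thick, tops 16 mm above the bench. Two compartments in a row, each 76 x 76 mm inside. Flat finger tab (24 x 34 mm) at one end, top 14 mm up. Origin: centre of underside; x along the length, tab at the -x end, z up. Compartment centres at x = -40 (by the tab), +40 mm, y = 0.
- beaker: Bystander: open clear beaker, 46 mm in diameter at the rim, 52 mm tall, loose on the bench. Leave it. Origin: centre of the underside, z up.
- dish: Bystander: flat round closed glass dish, 62 mm in diameter, 15 mm tall, loose on the bench. Leave it. Origin: centre of the underside, z up.
- timer: Bystander: low square white bench timer with a black display and three grey buttons on top, 54 x 54 mm, 19 mm tall, loose on the bench. Leave it. Origin: centre of the underside, z up.
There are look-alikes about, which are no part of the job. What is shaped like the jar but turquoise is not meant. Leave any black or orange look-alike of the vial alone.

How it is judged:
By the outcome, as a careful person would: the job done as asked, in the order asked, and still so for the second after the job is handed in, with the robot touching nothing.
It also fails if it takes over 128 s, if anything falls off the work surface, if the arm or the gripper's body presses on something with over 40 N, if the wrist force passes 120 N, or if a joint passes its speed limit or range.

## Working session

There is one attempt and no reset: what is moved stays moved. The work goes in short steps, Python scripts to look and compute and a tool call to move; the robot and the scene stay as the last step left them, time stands still between calls to the robot, and variables do not carry over. Pictures are saved under pics/ and viewed, at most 14 in all, crops included, and the job is handed in when it is done.

Besides the shell and the picture viewer there is one more tool, called by a JSON object that holds its "fn" and its "kwargs". arm_command: Moves the arm, as the interface text tells. Its arguments: {"type":"object","properties":{"rows":{"type":"array"},"claw":{"type":"number"},"grip_force":{"type":"number"}},"required":["rows"]}

```bash
mkdir -p pics; ls; python3 - <<'E'
from station import bot
import cv2,pickle
s=bot.read_state();print(s['t'],s['ee_pos'],s['tcp_rot'],bot.pinch_z)
for n in('scene','top'):
    c=bot.capture(n);pickle.dump(c,open(f'{n}0.pkl','wb'));print(n,c['vfov'],c['cx'],c['cy'],c['R'],c['t'])
    cv2.imwrite(f'pics/{n}0.png',cv2.resize(c['pixels'][:,:,::-1],(800,600),interpolation=cv2.INTER_CUBIC))
E
```

```text
pics
0.0 [ 271.20013161 -590.19014459  301.85586342] [-3.06741222e+00 -6.71181356e-01  8.05701068e-04] 45.3
scene 43.07108629449387 288.5642273695612 207.80186900340024 [[-0.51381846  0.85787676 -0.00616957]
 [ 0.69609044  0.41269281 -0.58748851]
 [-0.5014466  -0.30615702 -0.80920899]] [ 265.19731989 -362.54743405 1241.07551803]
top 46.16558422000066 280.98612859765245 212.81133889218506 [[ 0.00452588 -0.99996629 -0.00685047]
 [-0.99129895 -0.00358523 -0.13158093]
 [ 0.13155194  0.00738638 -0.99128176]] [  -7.48194112  522.15083762 1031.37584014]
```

View pics/top0.png

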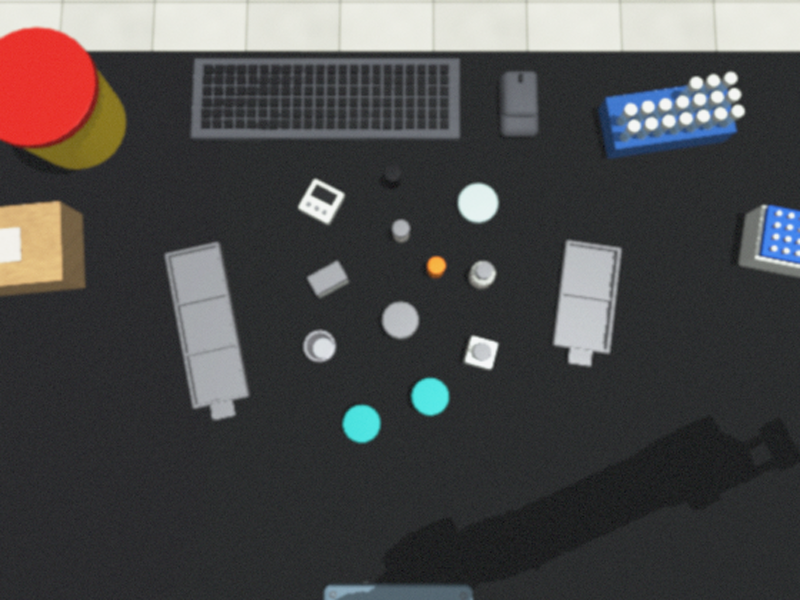

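View pics/scene0.png

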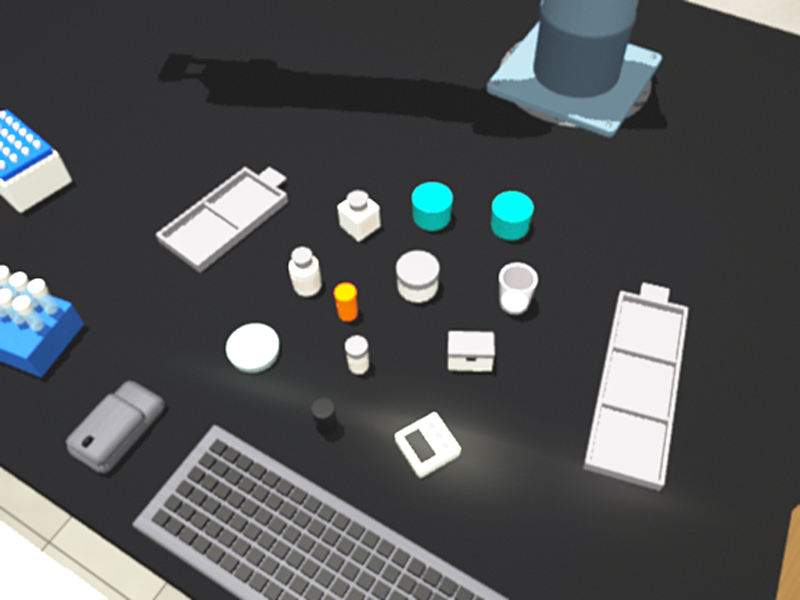

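The top view (800 px wide) shows the long tray on the left with its tab at (222,409) and the short tray on the right with its tab at (580,356). The things to move are:
- square bottle (481,352)
- round bottle (483,273)
- vial (401,231)
- jar (400,320)
- box (328,279)

The beaker is at (320,346) and the look-alikes are turquoise, orange and black. The scene view agrees.

```bash
cat > h.py <<'E'
import numpy as np,cv2,pickle
from station import bot
def grab(n,tag=None):
    c=bot.capture(n)
    if tag: pickle.dump(c,open(f'{n}{tag}.pkl','wb'))
    return c
def ray(c,uv,z):
    f=210/np.tan(np.radians(c['vfov']/2)); uv=np.atleast_2d(np.asarray(uv,float))
    d=np.c_[(uv[:,0]-c['cx'])/f,(uv[:,1]-c['cy'])/f,np.ones(len(uv))]@c['R']
    o=-c['R'].T@c['t']
    return o[:2]+d[:,:2]*((z-o[2])/d[:,2])[:,None]
def proj(c,X):
    f=210/np.tan(np.radians(c['vfov']/2)); p=np.atleast_2d(X)@c['R'].T+c['t']
    return p[:,:2]/p[:,2:]*f+[c['cx'],c['cy']]
E
python3 - <<'E'
from h import *
for n in('top','scene'):
    c=pickle.load(open(n+'0.pkl','rb'));g=cv2.cvtColor(c['pixels'],cv2.COLOR_RGB2GRAY)
    m=(g>95).astype(np.uint8)
    k,l,st,ce=cv2.connectedComponentsWithStats(m)
    print(n)
    for i in range(1,k):
        x,y,w,h,a=st[i]
        if 60<a<9000:
            ct=max(cv2.findContours((l==i).astype(np.uint8),0,2)[0],key=len)
            r=cv2.minAreaRect(ct)
            print(i,(x,y,w,h),a,ce[i].round(1),ray(c,ce[i],0).round(0)[0],ray(c,cv2.boxPoints(r),16).round(0).tolist() if a>400 else '')
    if n=='top':cv2.imwrite('pics/topc.png',cv2.resize(c['pixels'][105:305,200:360,::-1],(480*1,600),interpolation=cv2.INTER_NEAREST))
    else: cv2.imwrite('pics/scc.png',cv2.resize(c['pixels'][115:335,150:390,::-1],(654,600),interpolation=cv2.INTER_NEAREST))
E
```

```text
top
2 (np.int32(134), np.int32(41), np.int32(187), np.int32(55)) 2027 [230.4  72.8] [854. 114.] [[924.0, 337.0], [925.0, -93.0], [795.0, -93.0], [794.0, 331.0]]
3 (np.int32(354), np.int32(51), np.int32(21), np.int32(29)) 557 [364.2  65.7] [ 872. -197.] [[900.0, -171.0], [901.0, -217.0], [833.0, -216.0], [833.0, -170.0]]
4 (np.int32(425), np.int32(50), np.int32(97), np.int32(54)) 3243 [474.4  77.6] [ 844. -451.] [[874.0, -330.0], [907.0, -545.0], [807.0, -553.0], [774.0, -340.0]]
5 (np.int32(22), np.int32(54), np.int32(66), np.int32(64)) 1583 [64.5 94.2] [802. 497.] [[770.0, 585.0], [894.0, 482.0], [824.0, 407.0], [702.0, 511.0]]
16 (np.int32(353), np.int32(82), np.int32(22), np.int32(11)) 225 [363.7  86.8] [ 821. -195.] 
17 (np.int32(208), np.int32(125), np.int32(34), np.int32(32)) 561 [224.3 141.4] [691. 125.] [[675.0, 161.0], [728.0, 137.0], [701.0, 83.0], [648.0, 108.0]]
18 (np.int32(320), np.int32(128), np.int32(29), np.int32(28)) 656 [334.2 141.5] [ 691. -126.] [[718.0, -92.0], [718.0, -155.0], [655.0, -154.0], [655.0, -92.0]]
19 (np.int32(0), np.int32(141), np.int32(58), np.int
[... 4466 characters left out ...]
34), np.int32(17), np.int32(28)) 392 [249.7 247.5] [628. -12.] 
19 (np.int32(46), np.int32(267), np.int32(68), np.int32(63)) 2003 [ 78.3 296. ] [ 850. -204.] [[902.0, -224.0], [791.0, -227.0], [803.0, -159.0], [910.0, -160.0]]
20 (np.int32(276), np.int32(288), np.int32(54), np.int32(47)) 1503 [301.3 310.7] [685. 125.] [[704.0, 84.0], [635.0, 121.0], [676.0, 181.0], [741.0, 145.0]]
31 (np.int32(0), np.int32(327), np.int32(134), np.int32(93)) 6335 [ 44.5 388.2] [ 987. -139.] [[956.0, -261.0], [849.0, -82.0], [955.0, 9.0], [1051.0, -152.0]]
36 (np.int32(543), np.int32(353), np.int32(17), np.int32(67)) 709 [553.5 392.9] [609. 508.] [[566.0, 475.0], [554.0, 496.0], [650.0, 520.0], [661.0, 501.0]]
```

View pics/topc.png

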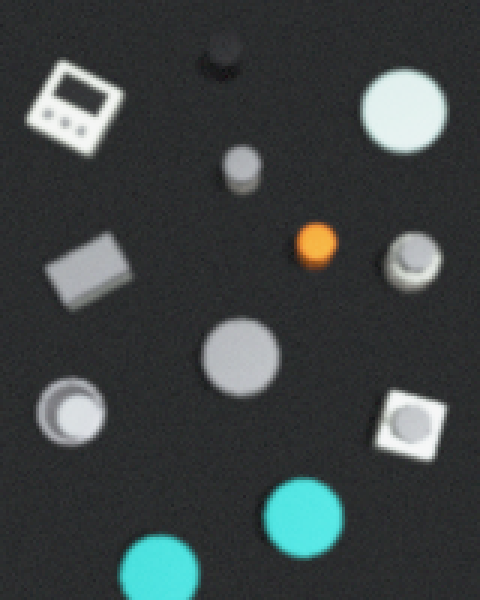

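The close crop (3x, offset 200,105) shows these tops:
- vial cap (242,162)
- round cap (417,252)
- jar lid (241,357)
- square cap (411,424), with body corners (390,390), (447,404), (432,461), (375,446)
- box top, from about (45,268) and (110,233) to (131,266) and (67,303)

```bash
python3 - <<'E'
from h import *
c=pickle.load(open('top0.pkl','rb'));s=pickle.load(open('scene0.pkl','rb'))
off=np.array([200,105])
P={}
for n,p,z in[('vial',(242,162),46),('round',(417,252),62),('jar',(241,357),40),('square',(411,424),56)]:
    X=ray(c,np.array(p)/3+off-.17,z)[0];P[n]=X
    print(n,X.round(1),'scene800',(proj(s,[*X,z])*800/560).round(0))
for n,q,z in[('sqb',[(390,390),(447,404),(432,461),(375,446)],40),('box',[(45,268),(110,233),(131,266),(67,303)],38)]:
    X=ray(c,np.array(q)/3+off-.17,z);e=np.diff(np.r_[X,X[:1]],axis=0)
    print(n,X.mean(0).round(1),np.hypot(*e.T).round(1),np.degrees(np.arctan2(e[:,1],e[:,0])).round(1),'sc',(proj(s,[*X.mean(0),z])*800/560).round(0))
for n,q in[('long',[(165,253),(218,243),(248,397),(194,407)]),('short',[(567,240),(621,249),(609,353),(554,345)])]:
    X=ray(c,np.array(q)*.7-.15,16);e=np.diff(np.r_[X,X[:1]],axis=0)
    print(n,X.mean(0).round(1),np.hypot(*e.T).round(1),np.degrees(np.arctan2(e[:,1],e[:,0])).round(1))
    a=(X[0]+X[1]-X[2]-X[3]);a/=np.hypot(*a);C=X.mean(0)
    print(a,np.degrees(np.arctan2(a[1],a[0])));
    for k in((-80,0,80) if n=='long' else (-40,40)):print((C+k*a).round(1))
    print('sc',(proj(s,np.c_[X,[16]*4])*800/560).round(0).tolist())
E
```

```text
vial [638.9  -3.8] scene800 [[355. 343.]]
round [ 570.2 -127.9] scene800 [[301. 253.]]
jar [497.6  -3.7] scene800 [[417. 264.]]
square [ 449.1 -123. ] scene800 [[358. 196.]]
sqb [ 449.3 -124.7] [41.6 42.  41.6 41.3] [-103.7  164.6   75.5  -15.4] sc [[358. 204.]]
box [562.5 107. ] [53.3 28.8 53.2 30.4] [ -61.  -147.2  120.7   32.8] sc [[470. 340.]]
long [493.1 295.4] [ 83.8 244.4  82.8 243.8] [ -78.9 -167.   100.7   13.2]
[0.97405905 0.22629397] 13.078979725314264
[415.1 277.3]
[493.1 295.4]
[571.  313.5]
sc [[662.0, 482.0], [585.0, 458.0], [620.0, 287.0], [685.0, 305.0]]
short [ 538.1 -291.9] [ 84.5 163.4  84.2 165.5] [-99.6 171.5  81.9  -8.4]
[ 0.98918304 -0.14668644] -8.434949227636766
[ 498.5 -286. ]
[ 577.7 -297.7]
sc [[197.0, 263.0], [156.0, 231.0], [245.0, 165.0], [286.0, 192.0]]
```

View pics/scc.png

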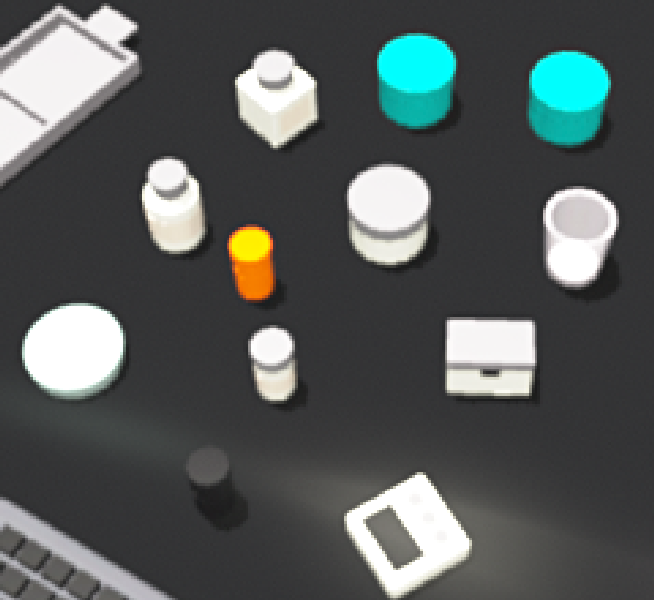

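Both views agree to about 2 mm. I'll start with the square bottle: the goal is (449,-124), with the closing line turned -39.4°.

{"fn": "arm_command", "kwargs": {"rows": [[1.4, 3.6, -0.8, 0, 0, -4], [1.4, 3.6, -0.8, 0, 0, -4], [1.4, 3.6, -0.8, 0, 0, -4], [1.4, 3.6, -0.8, 0, 0, -4], [1.4, 3.6, -0.8, 0, 0, -4], [1.4, 3.6, -0.8, 0, 0, -4], [1.4, 3.6, -0.8, 0, 0, -4], [1.4, 3.6, -0.8, 0, 0, -4], [1.4, 3.6, -0.8, 0, 0, -4], [1.4, 3.6, -0.8, 0, 0, -4]], "claw": 0.75, "grip_force": 15}}

```text
t: 1.1
ee_pos: [411.6, -229.1, 222.3]
tcp_rot: [-3.113, 0.423, 0.0]
force: [1.0, -0.4, 0.0]
finger_gap: 0.749
grip_force: 0.0
```

{"fn": "arm_command", "kwargs": {"rows": [[1.2, 3.6, -1.1, 0, 0, 0.6], [1.2, 3.6, -1.1, 0, 0, 0], [1.36, 3.46, -1.1, 0, 0, 0], [0, 0, 0, 0, 0, 0], [0, 0, 0, 0, 0, 0], [0, 0, 0, 0, 0, 0]]}}

```text
t: 1.7
ee_pos: [448.7, -125.2, 189.8]
tcp_rot: [3.115, -0.405, -0.0]
force: [-0.3, -0.4, 1.2]
finger_gap: 0.75
grip_force: 0.0
```

{"fn": "arm_command", "kwargs": {"rows": [[0, 0, -3, 0, 0, 0], [0, 0, -3, 0, 0, 0], [0, 0, -3, 0, 0, 0], [0, 0, -2, 0, 0, 0], [0, 0, 0, 0, 0, 0], [0, 0, 0, 0, 0, 0]]}}

```text
t: 2.3
ee_pos: [448.9, -125.2, 80.2]
tcp_rot: [3.115, -0.405, -0.0]
force: [-0.5, 0.2, 0.2]
finger_gap: 0.749
grip_force: 0.0
```

{"fn": "arm_command", "kwargs": {"rows": [[0, 0, 0, 0, 0, 0], [0, 0, 0, 0, 0, 0], [0, 0, 0, 0, 0, 0], [0, 0, 0, 0, 0, 0], [0, 0, 0, 0, 0, 0], [0, 0, 0, 0, 0, 0], [0, 0, 0, 0, 0, 0], [0, 0, 0, 0, 0, 0]], "claw": 0.2}}

```text
t: 3.1
ee_pos: [449.5, -124.0, 80.4]
tcp_rot: [3.116, -0.402, 0.002]
force: [-1.2, 0.5, 6.1]
finger_gap: 0.452
grip_force: 15.0
```

{"fn": "arm_command", "kwargs": {"rows": [[0, 0, 1, 0, 0, 0], [0, 0, 3, 0, 0, 0], [0, 0, 4, 0, 0, 0], [0, 0, 3, 0, 0, 0], [0, 0, 0, 0, 0, 0]]}}

```text
t: 3.6
ee_pos: [451.1, -124.5, 193.7]
tcp_rot: [3.115, -0.403, 0.011]
force: [-0.3, 0.2, -1.1]
finger_gap: 0.451
grip_force: 15.0
```

{"fn": "arm_command", "kwargs": {"rows": [[-0.34, 4, 0, 0, 0, 2.78], [-0.34, 4, 0, 0, 0, 2.78], [-0.34, 4, 0, 0, 0, 2.78], [-0.34, 4, 0, 0, 0, 2.78], [-0.34, 4, 0, 0, 0, 2.78], [-0.34, 4, 0, 0, 0, 2.78], [-0.34, 4, 0, 0, 0, 2.78], [-0.34, 4, 0, 0, 0, 2.78], [-0.34, 4, 0, 0, 0, 2.78], [-0.34, 4.1, 0, 0, 0, 2.78]]}}

```text
t: 4.6
ee_pos: [414.2, 278.1, 189.2]
tcp_rot: [3.12, 0.361, -0.002]
force: [0.3, -0.4, -1.0]
finger_gap: 0.454
grip_force: 15.0
```

{"fn": "arm_command", "kwargs": {"rows": [[0, 0, 0, 0, 0, 0], [0, 0, 0, 0, 0, 0], [0, 0, 0, 0, 0, 0]]}}

```text
t: 4.9
ee_pos: [414.9, 275.4, 189.2]
tcp_rot: [3.12, 0.355, -0.002]
force: [0.4, -0.2, -1.1]
finger_gap: 0.451
grip_force: 15.0
```

{"fn": "arm_command", "kwargs": {"rows": [[0, 0, -3, 0, 0, 0], [0, 0, -3, 0, 0, 0], [0, 0, -2.5, 0, 0, 0], [0, 0, -1.5, 0, 0, 0], [0, 0, -0.5, 0, 0, 0], [0, 0, 0, 0, 0, 0], [0, 0, 0, 0, 0, 0]]}}

```text
t: 5.6
ee_pos: [415.6, 276.2, 85.1]
tcp_rot: [3.121, 0.355, 0.001]
force: [-0.4, -0.4, -1.0]
finger_gap: 0.45
grip_force: 15.0
```

{"fn": "arm_command", "kwargs": {"rows": [[0, 0, 0, 0, 0, 0], [0, 0, 0, 0, 0, 0], [0, 0, 0, 0, 0, 0], [0, 0, 0, 0, 0, 0], [0, 0, 0, 0, 0, 0]], "claw": 0.75}}

```text
t: 6.1
ee_pos: [415.1, 277.1, 84.8]
tcp_rot: [-3.121, -0.358, -0.0]
force: [-0.8, -1.0, 0.5]
finger_gap: 0.75
grip_force: 0.0
```

{"fn": "arm_command", "kwargs": {"rows": [[0, 0, 1, 0, 0, 0], [0, 0, 3, 0, 0, 0], [0, 0, 4, 0, 0, 0], [0, 0, 2.5, 0, 0, 0], [0, 0, 0, 0, 0, 0]]}}

```text
t: 6.6
ee_pos: [416.8, 278.2, 193.6]
tcp_rot: [-3.118, -0.357, -0.01]
force: [-0.4, -0.2, 0.3]
finger_gap: 0.749
grip_force: 0.0
```

{"fn": "arm_command", "kwargs": {"rows": [[2.48, -3.12, 0, 0, 0, 0], [2.48, -3.12, 0, 0, 0, 0], [2.48, -3.12, 0, 0, 0, 0], [2.48, -3.12, 0, 0, 0, 0], [2.48, -3.12, 0, 0, 0, 0], [2.48, -3.12, 0, 0, 0, 0], [2.48, -3.12, 0, 0, 0, 0], [2.48, -3.12, 0, 0, 0, 0], [2.5, -3.14, 0, 0, 0, 0], [0, 0, 0, 0, 0, 0]], "claw": 0.55}}

```text
t: 7.6
ee_pos: [640.5, -11.0, 188.9]
tcp_rot: [3.119, 0.345, 0.001]
force: [-0.6, -0.7, -1.3]
finger_gap: 0.549
grip_force: 0.0
```

{"fn": "arm_command", "kwargs": {"rows": [[0, 0, 0, 0, 0, 0], [0, 0, 0, 0, 0, 0], [0, 0, -3, 0, 0, 0], [0, 0, -3, 0, 0, 0], [0, 0, -3, 0, 0, 0], [0, 0, -1.6, 0, 0, 0], [0, 0, 0, 0, 0, 0], [0, 0, 0, 0, 0, 0]]}}

```text
t: 8.4
ee_pos: [638.8, -3.3, 84.5]
tcp_rot: [-3.121, -0.359, -0.001]
force: [0.0, -0.3, 0.2]
finger_gap: 0.55
grip_force: 0.0
```

{"fn": "arm_command", "kwargs": {"rows": [[0, 0, 0, 0, 0, 0], [0, 0, 0, 0, 0, 0], [0, 0, 0, 0, 0, 0], [0, 0, 0, 0, 0, 0], [0, 0, 0, 0, 0, 0], [0, 0, 0, 0, 0, 0], [0, 0, 0, 0, 0, 0]], "claw": 0.15}}

```text
t: 9.1
ee_pos: [639.0, -3.8, 84.4]
tcp_rot: [-3.121, -0.358, -0.002]
force: [-0.5, 1.7, 5.9]
finger_gap: 0.276
grip_force: 14.8
```

{"fn": "arm_command", "kwargs": {"rows": [[0, 0, 1, 0, 0, 0], [0, 0, 3, 0, 0, 0], [0, 0, 4, 0, 0, 0], [0, 0, 2.6, 0, 0, 0], [0, 0, 0, 0, 0, 0]]}}

```text
t: 9.6
ee_pos: [640.7, -4.1, 194.3]
tcp_rot: [3.12, 0.357, 0.011]
force: [0.3, 0.1, -0.1]
finger_gap: 0.283
grip_force: 14.8
```

```bash
python3 - <<'E'
from h import *
c=grab('scene');u,v=proj(c,[639,-4,145])[0].astype(int);print(u,v,bot.read_state()['finger_gap'])
a=cv2.resize(c['pixels'][max(v-60,0):v+60,u-60:u+60,::-1],(480,480))
t=grab('top')
u,v=proj(t,[495,290,10])[0].astype(int)
b=cv2.resize(t['pixels'][v-75:v+75,u-48:u+48,::-1],(307,480))
cv2.imwrite('pics/v1.png',np.hstack([a,b]))
E
```

```text
243 204 0.28291790329475747
```

View pics/v1.png

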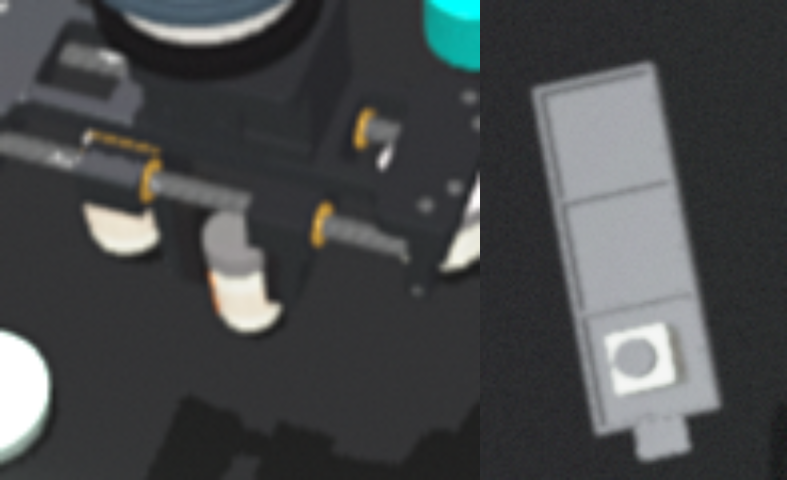

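The held vial (left, base near (250,320)) seems to lean slightly to the right. The square bottle stands well inside its compartment by the tab. I'll check the lean numerically.

```bash
python3 - <<'E'
from h import *
c=pickle.load(open('scene0.pkl','rb'))
x0=np.array([183,144])
for z in(107,141,153): print(z,((proj(c,[639,-4,z])[0]-x0)*4).round(0))
a=cv2.imread('pics/v1.png')[:480,:480]
b=proj(c,np.array([[639-12*.866*0,-4,107]]));
# silhouette edges of expected upright vial bottom disc and cap disc
for z,r in((107,12),(141,12),(141,13),(153,13)):
    th=np.linspace(0,2*np.pi,40);q=(proj(c,np.c_[639+r*np.cos(th),-4+r*np.sin(th),0*th+z])-x0)*4
    print(z,r,q.min(0).round(0),q.max(0).round(0))
E
```

```text
107 [251. 300.]
141 [245. 249.]
153 [242. 230.]
107 12 [220. 276.] [281. 326.]
141 12 [213. 224.] [276. 275.]
141 13 [210. 222.] [279. 277.]
153 13 [207. 203.] [277. 259.]
```

{"fn": "arm_command", "kwargs": {"rows": [[-1.62, 3.33, 0, 0, 0, 0], [-1.62, 3.33, 0, 0, 0, 0], [-1.62, 3.33, 0, 0, 0, 0], [-1.62, 3.33, 0, 0, 0, 0], [-1.62, 3.33, 0, 0, 0, 0], [-1.62, 3.33, 0, 0, 0, 0], [-1.62, 3.33, 0, 0, 0, 0], [-1.62, 3.33, 0, 0, 0, 0], [-1.62, 3.33, 0, 0, 0, 0], [0, 0, 0, 0, 0, 0]]}}

```text
t: 10.7
ee_pos: [488.3, 301.3, 188.3]
tcp_rot: [-3.117, -0.371, 0.006]
force: [0.1, -0.2, 0.1]
finger_gap: 0.283
grip_force: 14.8
```

{"fn": "arm_command", "kwargs": {"rows": [[0, 0, 0, 0, 0, 0], [0, 0, 0, 0, 0, 0], [0, 0, -3, 0, 0, 0], [0, 0, -3, 0, 0, 0], [0, 0, -2, 0, 0, 0], [0, 0, -1.3, 0, 0, 0], [0, 0, -0.5, 0, 0, 0], [0, 0, -0.3, 0, 0, 0], [0, 0, 0, 0, 0, 0], [0, 0, 0, 0, 0, 0]]}}

```text
t: 11.7
ee_pos: [493.2, 295.9, 89.6]
tcp_rot: [-3.121, -0.357, -0.002]
force: [-0.2, -0.1, 0.2]
finger_gap: 0.282
grip_force: 14.8
```

{"fn": "arm_command", "kwargs": {"rows": [[0, 0, -0.1, 0, 0, 0], [0, 0, -0.1, 0, 0, 0], [0, 0, 0, 0, 0, 0], [0, 0, 0, 0, 0, 0]]}}

```text
t: 12.1
ee_pos: [493.4, 296.5, 88.1]
tcp_rot: [-3.12, -0.358, -0.003]
force: [-1.1, -0.7, 9.1]
finger_gap: 0.279
grip_force: 14.8
```

{"fn": "arm_command", "kwargs": {"rows": [[0, 0, 0, 0, 0, 0], [0, 0, 0, 0, 0, 0], [0, 0, 0, 0, 0, 0], [0, 0, 0, 0, 0, 0], [0, 0, 0, 0, 0, 0]], "claw": 0.5}}

```text
t: 12.6
ee_pos: [492.6, 295.6, 86.6]
tcp_rot: [3.121, 0.358, -0.0]
force: [-0.2, 0.0, -1.0]
finger_gap: 0.5
grip_force: 0.0
```

{"fn": "arm_command", "kwargs": {"rows": [[0, 0, 1, 0, 0, 0], [0, 0, 3, 0, 0, 0], [0, 0, 4, 0, 0, 0], [0, 0, 2.3, 0, 0, 0], [0, 0, 0, 0, 0, 0]]}}

```text
t: 13.1
ee_pos: [494.5, 296.9, 193.9]
tcp_rot: [-3.118, -0.357, -0.01]
force: [0.4, -0.2, -1.1]
finger_gap: 0.502
grip_force: 0.0
```

{"fn": "arm_command", "kwargs": {"rows": [[0.05, -3.74, 0, 0, 0, 0], [0.05, -3.74, 0, 0, 0, 0], [0.05, -3.74, 0, 0, 0, 0], [0.05, -3.74, 0, 0, 0, 0], [0.05, -3.74, 0, 0, 0, 0], [0.05, -3.74, 0, 0, 0, 0], [0.05, -3.74, 0, 0, 0, 0], [0.05, -3.74, 0, 0, 0, 0], [0, 0, 0, 0, 0, 0], [0, 0, 0, 0, 0, 0]], "claw": 0.85}}

```text
t: 14.1
ee_pos: [496.2, -4.1, 189.4]
tcp_rot: [-3.121, -0.355, 0.001]
force: [0.3, 0.5, 0.1]
finger_gap: 0.85
grip_force: 0.0
```

{"fn": "arm_command", "kwargs": {"rows": [[0, 0, 0, 0, 0, 0], [0, 0, -3, 0, 0, 0], [0, 0, -3, 0, 0, 0], [0, 0, -3, 0, 0, 0], [0, 0, -2, 0, 0, 0], [0, 0, 0, 0, 0, 0], [0, 0, 0, 0, 0, 0]]}}

```text
t: 14.8
ee_pos: [496.7, -2.2, 79.9]
tcp_rot: [-3.12, -0.361, 0.001]
force: [-0.3, 0.0, -0.1]
finger_gap: 0.847
grip_force: 0.0
```

{"fn": "arm_command", "kwargs": {"rows": [[0, 0, 0, 0, 0, 0], [0, 0, 0, 0, 0, 0], [0, 0, 0, 0, 0, 0], [0, 0, 0, 0, 0, 0], [0, 0, 0, 0, 0, 0], [0, 0, 0, 0, 0, 0], [0, 0, 0, 0, 0, 0]], "claw": 0.4, "grip_force": 20}}

```text
t: 15.5
ee_pos: [497.2, -3.3, 80.6]
tcp_rot: [-3.121, -0.358, -0.002]
force: [-0.8, -0.0, 7.3]
finger_gap: 0.605
grip_force: 20.0
```

{"fn": "arm_command", "kwargs": {"rows": [[0, 0, 1, 0, 0, 0], [0, 0, 3, 0, 0, 0], [0, 0, 4, 0, 0, 0], [0, 0, 3, 0, 0, 0], [0, 0, 0, 0, 0, 0]]}}

```text
t: 16.0
ee_pos: [498.8, -3.6, 193.9]
tcp_rot: [3.121, 0.357, 0.012]
force: [0.4, -0.7, -0.9]
finger_gap: 0.606
grip_force: 20.0
```

{"fn": "arm_command", "kwargs": {"rows": [[0.82, 3.52, 0, 0, 0, 0], [0.82, 3.52, 0, 0, 0, 0], [0.82, 3.52, 0, 0, 0, 0], [0.82, 3.52, 0, 0, 0, 0], [0.82, 3.52, 0, 0, 0, 0], [0.82, 3.52, 0, 0, 0, 0], [0.82, 3.52, 0, 0, 0, 0], [0.82, 3.52, 0, 0, 0, 0], [0.82, 3.52, 0, 0, 0, 0], [0, 0, 0, 0, 0, 0]]}}

```text
t: 17.0
ee_pos: [569.0, 319.6, 189.1]
tcp_rot: [-3.116, -0.368, 0.001]
force: [-0.3, 1.5, -1.0]
finger_gap: 0.602
grip_force: 20.0
```

{"fn": "arm_command", "kwargs": {"rows": [[0, 0, 0, 0, 0, 0], [0, 0, 0, 0, 0, 0], [0, 0, -3, 0, 0, 0], [0, 0, -3, 0, 0, 0], [0, 0, -2, 0, 0, 0], [0, 0, -1.5, 0, 0, 0], [0, 0, -0.9, 0, 0, 0], [0, 0, 0, 0, 0, 0], [0, 0, -0.1, 0, 0, 0], [0, 0, 0, 0, 0, 0]]}}

```text
t: 18.0
ee_pos: [570.8, 313.5, 85.4]
tcp_rot: [-3.121, -0.358, -0.002]
force: [-0.6, -0.2, -1.2]
finger_gap: 0.605
grip_force: 20.0
```

{"fn": "arm_command", "kwargs": {"rows": [[0, 0, -0.1, 0, 0, 0], [0, 0, 0, 0, 0, 0]]}}

```text
t: 18.2
ee_pos: [570.6, 313.5, 84.1]
tcp_rot: [-3.121, -0.358, -0.001]
force: [0.4, -0.4, -0.9]
finger_gap: 0.604
grip_force: 20.0
```

{"fn": "arm_command", "kwargs": {"rows": [[0, 0, 0, 0, 0, 0], [0, 0, 0, 0, 0, 0], [0, 0, 0, 0, 0, 0], [0, 0, 0, 0, 0, 0], [0, 0, 0, 0, 0, 0]], "claw": 0.85}}

```text
t: 18.7
ee_pos: [570.4, 313.3, 83.7]
tcp_rot: [3.121, 0.358, 0.0]
force: [0.7, -0.9, 0.4]
finger_gap: 0.85
grip_force: 0.0
```

{"fn": "arm_command", "kwargs": {"rows": [[0, 0, 1, 0, 0, 0], [0, 0, 3, 0, 0, 0], [0, 0, 4, 0, 0, 0], [0, 0, 2.6, 0, 0, 0], [0, 0, 0, 0, 0, 0]]}}

```text
t: 19.2
ee_pos: [572.7, 314.7, 195.0]
tcp_rot: [-3.118, -0.357, -0.012]
force: [-0.2, 0.2, 0.8]
finger_gap: 0.846
grip_force: 0.0
```

{"fn": "arm_command", "kwargs": {"rows": [[-0.01, -4.41, 0, 0, 0, -2.15], [-0.01, -4.41, 0, 0, 0, -2.15], [-0.01, -4.41, 0, 0, 0, -2.15], [-0.01, -4.41, 0, 0, 0, -2.15], [-0.01, -4.41, 0, 0, 0, -2.15], [-0.01, -4.41, 0, 0, 0, -2.15], [-0.01, -4.41, 0, 0, 0, -2.15], [-0.01, -4.41, 0, 0, 0, -2.15], [-0.01, -4.41, 0, 0, 0, -2.15], [-0.01, -4.41, 0, 0, 0, -2.15]], "claw": 0.58}}

```text
t: 20.2
ee_pos: [568.8, -129.4, 189.4]
tcp_rot: [-3.133, 0.233, 0.001]
force: [0.8, -0.8, -0.5]
finger_gap: 0.583
grip_force: 0.0
```

{"fn": "arm_command", "kwargs": {"rows": [[0, 0, 0, 0, 0, 0], [0, 0, 0, 0, 0, 0], [0, 0, 0, 0, 0, 0]]}}

```text
t: 20.5
ee_pos: [569.4, -126.1, 189.4]
tcp_rot: [-3.132, 0.227, 0.001]
force: [-0.4, 0.4, 0.2]
finger_gap: 0.582
grip_force: 0.0
```

{"fn": "arm_command", "kwargs": {"rows": [[0, 0, -3, 0, 0, 0], [0, 0, -3, 0, 0, 0], [0, 0, -3, 0, 0, 0], [0, 0, -2, 0, 0, 0], [0, 0, 0, 0, 0, 0], [0, 0, 0, 0, 0, 0]]}}

```text
t: 21.1
ee_pos: [569.7, -126.3, 80.0]
tcp_rot: [-3.133, 0.227, 0.0]
force: [1.2, -0.8, 0.4]
finger_gap: 0.58
grip_force: 0.0
```

{"fn": "arm_command", "kwargs": {"rows": [[0, 0, 0, 0, 0, 0], [0, 0, 0, 0, 0, 0], [0, 0, 0, 0, 0, 0], [0, 0, 0, 0, 0, 0], [0, 0, 0, 0, 0, 0], [0, 0, 0, 0, 0, 0], [0, 0, 0, 0, 0, 0]], "claw": 0.2, "grip_force": 15}}

```text
t: 21.8
ee_pos: [570.3, -127.6, 81.0]
tcp_rot: [-3.133, 0.23, -0.003]
force: [-0.2, 0.1, 7.1]
finger_gap: 0.405
grip_force: 15.0
```

{"fn": "arm_command", "kwargs": {"rows": [[0, 0, 1, 0, 0, 0], [0, 0, 3, 0, 0, 0], [0, 0, 4, 0, 0, 0], [0, 0, 3, 0, 0, 0], [0, 0, 0, 0, 0, 0]]}}

```text
t: 22.3
ee_pos: [571.9, -128.4, 194.6]
tcp_rot: [3.132, -0.231, 0.013]
force: [0.8, -0.4, -1.3]
finger_gap: 0.402
grip_force: 15.0
```

{"fn": "arm_command", "kwargs": {"rows": [[-1.43, -3.17, 0, 0, 0, 0], [-1.43, -3.17, 0, 0, 0, 0], [-1.43, -3.17, 0, 0, 0, 0], [-1.43, -3.17, 0, 0, 0, 0], [-1.43, -3.17, 0, 0, 0, 0], [0, 0, 0, 0, 0, 0], [0, 0, 0, 0, 0, 0], [0, 0, 0, 0, 0, 0]]}}

```text
t: 23.1
ee_pos: [498.3, -284.9, 189.4]
tcp_rot: [-3.132, 0.228, 0.001]
force: [0.1, -0.4, -0.1]
finger_gap: 0.401
grip_force: 15.0
```

{"fn": "arm_command", "kwargs": {"rows": [[0, 0, -3, 0, 0, 0], [0, 0, -3, 0, 0, 0], [0, 0, -2, 0, 0, 0], [0, 0, -1.5, 0, 0, 0], [0, 0, -0.9, 0, 0, 0], [0, 0, 0, 0, 0, 0], [0, 0, -0.1, 0, 0, 0], [0, 0, -0.1, 0, 0, 0], [0, 0, 0, 0, 0, 0]]}}

```text
t: 24.0
ee_pos: [498.2, -286.4, 84.2]
tcp_rot: [3.133, -0.231, 0.001]
force: [-0.4, -0.4, -0.1]
finger_gap: 0.402
grip_force: 15.0
```

{"fn": "arm_command", "kwargs": {"rows": [[0, 0, 0, 0, 0, 0], [0, 0, 0, 0, 0, 0], [0, 0, 0, 0, 0, 0], [0, 0, 0, 0, 0, 0], [0, 0, 0, 0, 0, 0]], "claw": 0.7}}

```text
t: 24.5
ee_pos: [497.9, -286.2, 83.7]
tcp_rot: [-3.133, 0.231, 0.0]
force: [0.4, -0.0, 0.0]
finger_gap: 0.699
grip_force: 0.0
```

{"fn": "arm_command", "kwargs": {"rows": [[0, 0, 1, 0, 0, 0], [0, 0, 3, 0, 0, 0], [0, 0, 4, 0, 0, 0], [0, 0, 2.6, 0, 0, 0], [0, 0, 0, 0, 0, 0]]}}

```text
t: 25.0
ee_pos: [500.1, -287.4, 194.3]
tcp_rot: [3.13, -0.231, 0.011]
force: [-0.4, 0.3, 0.0]
finger_gap: 0.699
grip_force: 0.0
```

{"fn": "arm_command", "kwargs": {"rows": [[0.4, 2.46, 0, 0, 0, 8.05], [0.4, 2.46, 0, 0, 0, 8.05], [0.4, 2.46, 0, 0, 0, 8.05], [0.4, 2.46, 0, 0, 0, 8.05], [0.4, 2.46, 0, 0, 0, 8.05], [0.4, 2.46, 0, 0, 0, 8.05], [0.4, 2.46, 0, 0, 0, 8.05], [0.4, 2.46, 0, 0, 0, 8.05], [0.4, 2.46, 0, 0, 0, 8.05], [0.4, 2.46, 0, 0, 0, 8.05]], "claw": 0.6}}

```text
t: 26.0
ee_pos: [537.6, -39.2, 189.4]
tcp_rot: [-2.535, -1.856, 0.001]
force: [-0.1, -0.4, -0.3]
finger_gap: 0.601
grip_force: 0.0
```

{"fn": "arm_command", "kwargs": {"rows": [[0.4, 2.46, 0, 0, 0, 8.05], [0.4, 2.46, 0, 0, 0, 8.05], [0.4, 2.46, 0, 0, 0, 8.05], [0.4, 2.46, 0, 0, 0, 8.05], [0.4, 2.46, 0, 0, 0, 8.05], [0.4, 2.46, 0, 0, 0, 8.05], [0, 0, 0, 0, 0, 0], [0, 0, 0, 0, 0, 0], [0, 0, 0, 0, 0, 0]]}}

```text
t: 26.9
ee_pos: [561.7, 105.8, 189.3]
tcp_rot: [-1.566, -2.723, 0.003]
force: [0.5, -0.8, 0.3]
finger_gap: 0.6
grip_force: 0.0
```

```bash
python3 - <<'E'
from station import bot
import numpy as np
from scipy.spatial.transform import Rotation as R
s=bot.read_state();y=R.from_rotvec(s['tcp_rot']).as_matrix()[:,1];print(np.degrees(np.arctan2(y[1],y[0])),s['ee_pos'],s['joints'])
E
```

```text
30.20090494540206 [561.73626357 105.78741996 189.29550285] [ 0.19544805  0.63873015 -0.62627943  1.80613138  0.48265564  0.8555753
 -0.13508159]
```

{"fn": "arm_command", "kwargs": {"rows": [[0, 0, -3, 0, 0, 0], [0, 0, -3, 0, 0, 0], [0, 0, -3, 0, 0, 0], [0, 0, -2, 0, 0, 0], [0, 0, 0, 0, 0, 0], [0, 0, 0, 0, 0, 0]]}}

```text
t: 27.5
ee_pos: [562.1, 106.5, 80.0]
tcp_rot: [1.564, 2.725, -0.001]
force: [1.1, -0.6, -0.6]
finger_gap: 0.601
grip_force: 0.0
```

{"fn": "arm_command", "kwargs": {"rows": [[0, 0, 0, 0, 0, 0], [0, 0, 0, 0, 0, 0], [0, 0, 0, 0, 0, 0], [0, 0, 0, 0, 0, 0], [0, 0, 0, 0, 0, 0], [0, 0, 0, 0, 0, 0], [0, 0, 0, 0, 0, 0]], "claw": 0.15}}

```text
t: 28.2
ee_pos: [562.5, 107.4, 80.6]
tcp_rot: [1.561, 2.725, 0.001]
force: [-0.4, -1.8, 6.2]
finger_gap: 0.342
grip_force: 15.0
```

{"fn": "arm_command", "kwargs": {"rows": [[0, 0, 1, 0, 0, 0], [0, 0, 3, 0, 0, 0], [0, 0, 4, 0, 0, 0], [0, 0, 3, 0, 0, 0], [0, 0, 0, 0, 0, 0]]}}

```text
t: 28.7
ee_pos: [564.0, 108.3, 194.2]
tcp_rot: [1.559, 2.721, 0.008]
force: [-0.4, -0.4, 0.0]
finger_gap: 0.338
grip_force: 15.0
```

{"fn": "arm_command", "kwargs": {"rows": [[0.15, -4.05, 0, 0, 0, -3.88], [0.15, -4.05, 0, 0, 0, -3.88], [0.15, -4.05, 0, 0, 0, -3.88], [0.15, -4.05, 0, 0, 0, -3.88], [0.15, -4.05, 0, 0, 0, -3.88], [0.15, -4.05, 0, 0, 0, -3.88], [0.15, -4.05, 0, 0, 0, -3.88], [0.15, -4.05, 0, 0, 0, -3.88], [0.15, -4.05, 0, 0, 0, -3.88], [0.15, -4.05, 0, 0, 0, -3.88]]}}

```text
t: 29.7
ee_pos: [576.2, -299.1, 188.9]
tcp_rot: [-2.38, -2.048, 0.001]
force: [1.3, 0.7, -0.2]
finger_gap: 0.337
grip_force: 15.0
```

{"fn": "arm_command", "kwargs": {"rows": [[0, 0, 0, 0, 0, 0], [0, 0, 0, 0, 0, 0], [0, 0, 0, 0, 0, 0], [0, 0, 0, 0, 0, 0]]}}

```text
t: 30.1
ee_pos: [577.1, -295.7, 189.5]
tcp_rot: [-2.375, -2.055, -0.001]
force: [-0.4, 0.3, -0.3]
finger_gap: 0.337
grip_force: 15.0
```

```bash
python3 - <<'E'
from h import *
c=grab('scene');u,v=proj(c,[560,-292,60])[0].astype(int)
cv2.imwrite('pics/b1.png',cv2.resize(c['pixels'][max(v-75,0):v+75,max(u-80,0):u+120,::-1],(800,600)))
E
```

```text
(no output)
```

View pics/b1.png

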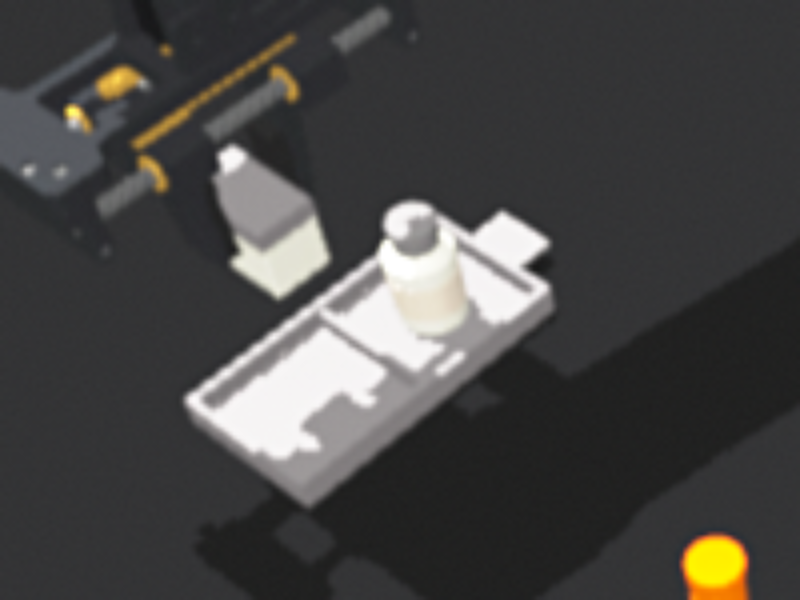

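The box hangs square over the far compartment, and the round bottle stands upright by the tab at about (430,270). Lowering the box.

{"fn": "arm_command", "kwargs": {"rows": [[0, 0, -3, 0, 0, 0], [0, 0, -3, 0, 0, 0], [0, 0, -2, 0, 0, 0], [0, 0, -1.5, 0, 0, 0], [0, 0, -0.9, 0, 0, 0], [0, 0, 0, 0, 0, 0], [0, 0, -0.1, 0, 0, 0], [0, 0, -0.1, 0, 0, 0], [0, 0, 0, 0, 0, 0]]}}

```text
t: 31.05
ee_pos: [577.2, -297.8, 84.2]
tcp_rot: [2.378, 2.052, 0.0]
force: [0.2, 0.1, -1.1]
finger_gap: 0.339
grip_force: 15.0
```

{"fn": "arm_command", "kwargs": {"rows": [[0, 0, 0, 0, 0, 0], [0, 0, 0, 0, 0, 0], [0, 0, 0, 0, 0, 0], [0, 0, 0, 0, 0, 0], [0, 0, 0, 0, 0, 0]], "claw": 0.55}}

```text
t: 31.55
ee_pos: [576.9, -297.6, 83.7]
tcp_rot: [2.378, 2.052, 0.0]
force: [-0.1, 0.2, -0.7]
finger_gap: 0.546
grip_force: 0.0
```

{"fn": "arm_command", "kwargs": {"rows": [[0, 0, 1, 0, 0, 0], [0, 0, 3, 0, 0, 0], [0, 0, 4, 0, 0, 0], [0, 0, 4, 0, 0, 0], [0, -4, 3, 0, 0, 0], [-2, -4, 0, 0, 0, 0], [-2, -4, 0, 0, 0, 0], [-2, -4, 0, 0, 0, 0], [-2, -4, 0, 0, 0, 0], [0, 0, 0, 0, 0, 0]]}}

```text
t: 32.55
ee_pos: [491.0, -505.8, 234.0]
tcp_rot: [2.388, 2.038, -0.009]
force: [-0.5, -0.0, -0.5]
finger_gap: 0.55
grip_force: 0.0
```

```bash
python3 - <<'E'
from h import *
c=grab('scene','1');cv2.imwrite('pics/f1.png',cv2.resize(c['pixels'][80:380,90:490,::-1],(800,600)))
c=grab('top','1');cv2.imwrite('pics/f2.png',cv2.resize(c['pixels'][100:325,110:440,::-1],(800,545)))
E
```

```text
(no output)
```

View pics/f1.png

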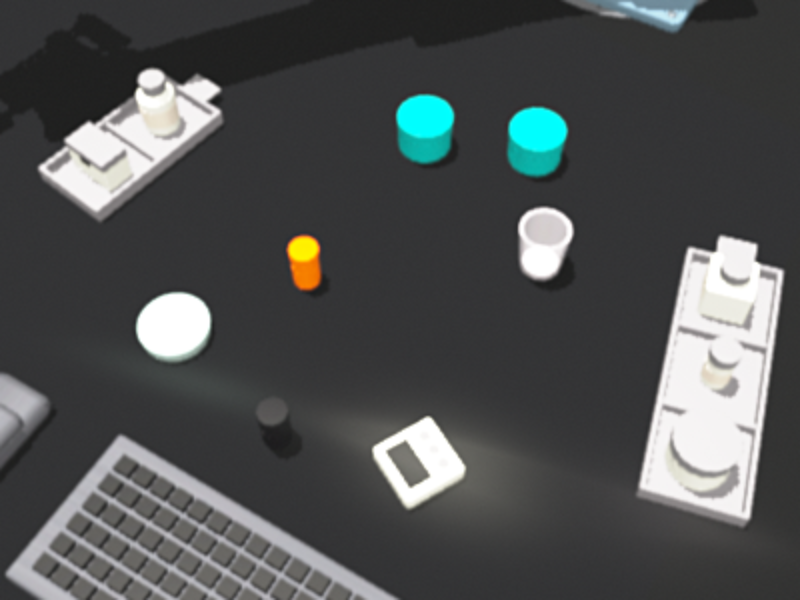

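View pics/f2.png

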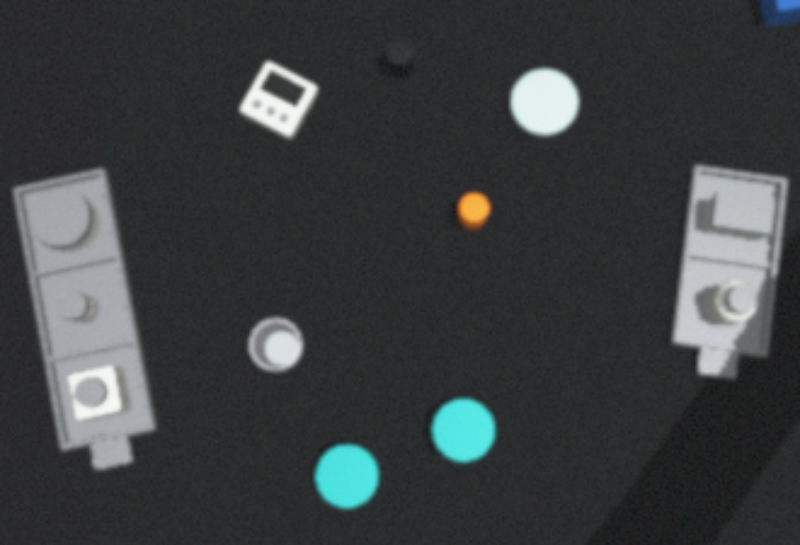

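All five things are in their compartments, and the beaker (276,345 in the top crop), dish, timer and look-alikes haven't moved. One quick check that the vial and jar are upright before handing in.

```bash
python3 - <<'E'
from h import *
c=pickle.load(open('scene1.pkl','rb'))
im=cv2.resize(c['pixels'][170:350,400:500,::-1],(400,720))[:600]; im2=im.copy()
for X,Y,r,zs in((493,295.5,13,(4,50)),(571,313.5,27,(30,44)),(571,313.5,26,(4,)),(415.5,277,14,(60,))):
    for z in zs:
        th=np.linspace(0,2*np.pi,40);q=(proj(c,np.c_[X+r*np.cos(th),Y+r*np.sin(th),0*th+z])-[400,170])*4
        cv2.polylines(im2,[q.astype(int)],True,(0,0,255),1)
cv2.imwrite('pics/chk.png',np.hstack([im,im2]))
E
```

```text
(no output)
```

View pics/chk.png

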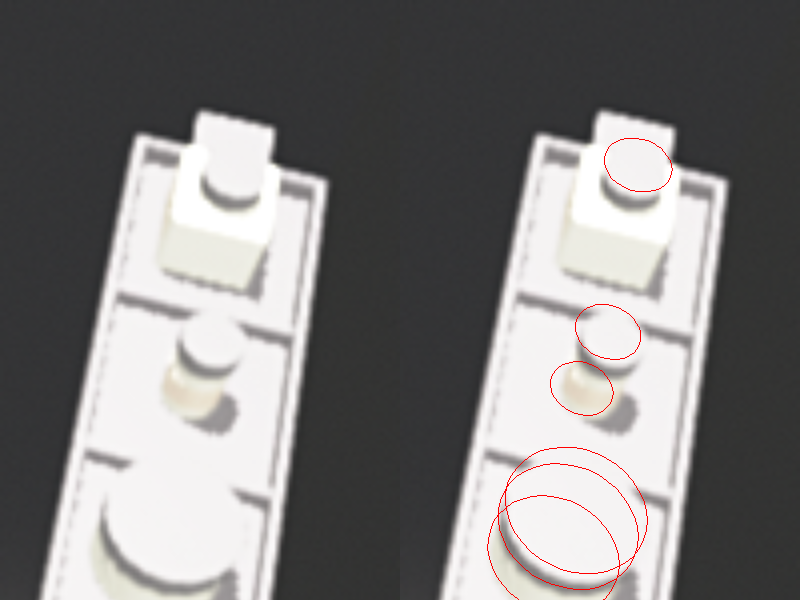

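The caps sit over their bases as an upright stance predicts, so the jar, vial and square bottle are all standing (vial base about (190,405), cap (210,338)). Handing in.

```bash
python3 -c "
from station import bot
print(bot.hand_in())"
```

```text
the job is handed in; nothing more can be done
None
```

The job is handed in: both kits are made up as asked, every item stands upright in its own compartment on the final pictures, and the beaker, dish, timer and look-alikes weren't touched; robot time was about 33 s.

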